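# Fetch the tamper from the deep canister and close it

### The arm

A 6-joint arm with a two-finger parallel gripper is mounted at the origin on a cart in front of the work surface, level with it; the furniture and walls round the work are solid. World frame = base frame: x ahead of the robot, y to its left, z up, the work surface at z = 0. Lengths are in m, angles in degrees, forces in N, time in s.
With the tool pointing down it reaches from about 0.4 to 0.825 m from the base axis. Payload 7 kg.
Tool frame: the origin (TCP) lies on the centre line of the jaws, within the pads' length; the fingertips stand 14 mm ahead of it and the grasp point (between the pads) lies 5 mm behind it; z points along the fingers, y is the line along which they close (so a half turn about z gives the same grasp; the last joint's range is limited). The gripper opens to 88 mm and grips with 3 to 60 N. Pads are 19 mm wide; open, the fingers measure 130 mm over their backs; the gripper's body (78 mm by 193 mm) begins 47 mm behind the grasp point.
Start: joints at [91.163, 20.546, 0.682, 0, -70.136, -16.507], TCP at [0.179, 0.651, 0.241] pointing down, gripper open.
Joint ranges: [-176.03, 176.03], [-82.01, 121.73], [-58.28, 71.71], [-173.87, 95.51], [-174.79, -0.11], [-173.66, 173.66]. Speed limits (degrees/s): [136.94, 136.94, 172.46, 180, 180, 180].

### API

Orientations are given as [roll, pitch, yaw] about the fixed x, y, z axes, in that order (R = Rz(yaw) Ry(pitch) Rx(roll)).
In Python, from plant import r gives the robot as it stands.
- The arm moves only by the tool send_rows, never from a script. Its argument "steps" is a list of rows, each an object with "dp": the shift along the tool's x, y, z in mm, a list of three; "roll": the turn about the tool's z in rad; "jaw": the opening in per cent of the stroke, from 0 (shut) to 100 (fully open). In form: [{"dp": [tx, ty, tz], "roll": roll, "jaw": jaw}, ...]. A call has 1 to 5 rows; each row is the pose to reach, as a shift and turn from the pose commanded when the call began, along the tool's axes at that moment; what a row does not reach only later rows make up. A row lasts 1/8 s, in which the tool goes at most 62.5 mm and 10.7 degrees, less where a joint would pass 70% of its speed; a pose out of reach is approached as far as the arm can. A call with a gripper value outside its range is refused whole. The fingers move at their own pace and stop on an object; "newtons" is the grip in N (left out, the last holds). Time passes only in rows, so rows that repeat a pose let the fingers close. It gives the time, the measured TCP pose, the force, the opening and the grip force at its end, in the units of the state.
- r.get_state(): the state, without advancing time (a new reading comes with each control period).
- r.capture(name): name is "side" or "top"; returns a dict with "image" (480x640x3 uint8, blue, green, red), "K" (3x3 intrinsics, pixels), "rvec" (rotation vector, rad) and "tvec" (3), from world to camera coordinates, as OpenCV has them. Camera axes: x right, y down, z forward; pixel columns grow to the right and rows downward; lengths in m; the calibration is good to about 2 mm. A picture is of the moment at which its call begins. There is no depth.
- r.close_job(): hands the job in; it is judged then, once.
The state is a dict: "time_s": time; "joints": joint angles; "qd": joint speeds; "joint_torque": joint torques, N m; "tcp_pos": TCP position; "eef_rot": TCP orientation; "contact_force": force on the tool from outside, world axes, zero at the start; "moment": the same for the moment, N m; "gripper_width": finger opening in m; "gripper_force": force on a finger pad.
Only numpy, scipy, OpenCV 4.12 (cv2) and the standard library are available. Lean on these libraries where they do the work, as an engineer would, in place of code of your own. Each camera call takes 0.05 s, during which the arm holds its last target. There are 200 camera calls.

### The job

The coffee tamper was left standing at the bottom of the deep, empty canister; fetch it out (spread wide, the fingers do not pass the narrow mouth: go in with them closed and open them only down inside) and stand it upright with its whole foot on the round rubber mat, setting it down rather than dropping it. Then put the lid on the canister, fully home. Do not tip the canister or shove it along the table, and leave the other things alone.

Things in the scene. Friction and masses are not known exactly. Their poses are not given: they have to be found in the camera images.
- canister: Loose white ceramic canister, round, open at the top, 0.9 kg: outside diameter 98 mm (100 at the rim), height 104 mm; straight bore 90 mm in diameter, wall 4 mm, inner floor 6 mm above the table, so 98 mm deep. Origin: centre of its underside; z is up.
- tamper: Loose coffee tamper, about 0.2 kg, 70 mm tall: steel foot 54 mm in diameter, 18 mm high, brass collar 23 mm in diameter up to 23 mm, then a straight round dark wood handle 19 mm in diameter to 62 mm, rounded off at 70 mm. Starts upright on the canister's inner floor, up to 8 mm off centre, top 28 mm below the rim. Origin: centre of the foot's underside; z runs up the handle.
- lid: Loose round lid, 0.13 kg, lying right way up: chamfered cork plug 80 mm in diameter, 8 mm high, under a wooden disc 106 mm in diameter, 10 mm thick, with an upright round knob 26 mm in diameter, 32 mm tall (50 mm in all). Origin: centre of the plug's underside; z up. Home: disc on the rim, plug in the bore with 5 mm play all round, origin 96 mm above the canister's.
- mat: Dark round rubber tamping mat, 112 mm in diameter, 8 mm thick, fixed to the table. Origin: centre of its underside.
- spice_jar: Bystander: spice jar, 46 mm in diameter, 108 mm tall, at the back of the table. Origin: centre of its underside.
- mill: Bystander: small salt shaker, 44 mm in diameter, 90 mm tall, at the back. Origin: centre of its underside.
- timer: Bystander: round kitchen timer, 70 mm in diameter, 42 mm tall, at the back. Origin: centre of its underside.
- bowl: Bystander: white bowl with a green band, 130 mm in diameter, 59 mm tall, at the back right. Origin: centre of its underside.
Things that resemble listed ones, but are neither listed nor needed, are in the scene too. Of the things that look like the lid, the largest one is meant.

How it is judged:
By the outcome, as a careful person would: the job done as asked, in the order asked, and still so for the second after the job is handed in, with the robot touching nothing.
It also fails if it takes over 72 s, if anything falls off the work surface, if the arm or the gripper's body presses on something with over 40 N, if the wrist force passes 120 N, or if a joint passes its speed limit or range.

## Working session

There is one attempt and no reset: what is moved stays moved. The work goes in short steps, Python scripts to look and compute and a tool call to move; the robot and the scene stay as the last step left them, time stands still between calls to the robot, and variables do not carry over. Pictures are saved under pics/ and viewed, at most 10 in all, crops included, and the job is handed in when it is done.

Besides the shell and the picture viewer there is one more tool, called by a JSON object that holds its "api" and its "payload". send_rows: Moves the arm, as the interface text tells. Its arguments: {"type":"object","properties":{"steps":{"type":"array","items":{"type":"object","properties":{"dp":{"type":"array","items":{"type":"number"}},"roll":{"type":"number"},"jaw":{"type":"number"}}}},"newtons":{"type":"number"}},"required":["steps"]}

```bash
mkdir -p pics; cat > h.py <<'E'
import numpy as np, cv2
from plant import r
def cap(n):
    d=r.capture(n); R=cv2.Rodrigues(np.array(d["rvec"],float))[0]
    d["R"]=R; d["t"]=np.array(d["tvec"],float).reshape(3); d["K"]=np.array(d["K"],float); return d
def ray(d,u,v,z):
    c=-d["R"].T@d["t"]; w=d["R"].T@np.linalg.inv(d["K"])@np.array([u,v,1.])
    return c+w*(z-c[2])/w[2]
def proj(d,p):
    q=d["K"]@(d["R"]@np.array(p,float)+d["t"]); return q[:2]/q[2]
E
python3 - <<'E'
from h import *
for n in("side","top"):
    d=cap(n); cv2.imwrite(f"pics/{n}0.png",d["image"]); print(n,-d["R"].T@d["t"],d["R"].round(2).tolist(),d["K"][0,0])
s=r.get_state(); print(s)
E
```

```text
side [0.42091599 0.7523944  0.77367964] [[-0.99, -0.11, -0.02], [-0.06, 0.66, -0.75], [0.09, -0.74, -0.66]] 540.6695663812085
top [ 0.44407542 -0.04424473  1.33085317] [[-0.02, -1.0, 0.01], [-1.0, 0.02, -0.07], [0.07, -0.01, -1.0]] 599.4627660488525
{'time_s': 0.1, 'joints': array([ 9.11656717e+01,  2.05890552e+01,  6.41444962e-01, -1.65242435e-02,
       -7.01340246e+01, -1.65054405e+01]), 'qd': array([ 0.08465442, -0.19215538,  0.2152606 ,  0.15354026, -0.01042439,
       -0.11032138]), 'joint_torque': array([-1.44786747e-03, -5.84162128e+01,  2.93752402e+01,  7.01555774e+00,
        1.01444384e-02, -4.80595770e-05]), 'tcp_pos': array([0.17850328, 0.65057511, 0.23971909]), 'eef_rot': array([ 1.79917315e+02, -8.30036901e-03, -1.53453892e+01]), 'contact_force': array([ 1.20069346, -0.06815417, -0.45805453]), 'moment': array([-0.01186318, -0.0447997 ,  0.00464719]), 'gripper_force': 0.0, 'gripper_width': 0.08751396774126169}
```

View pics/top0.png

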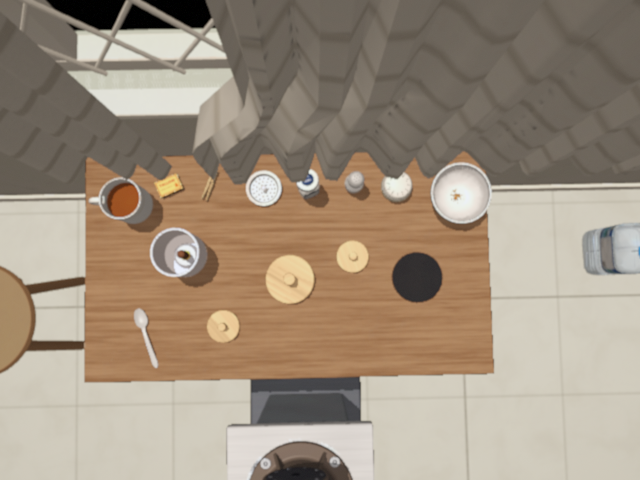

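View pics/side0.png

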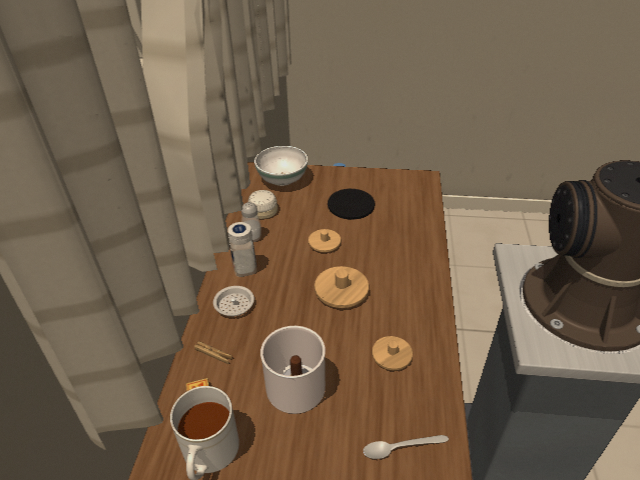

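The top view shows three lid-like discs: a large one at (290,280) and small ones at (352,257) and (223,326). The large one fits "largest". The canister is at (180,253) with the tamper's dark handle inside at (183,255), and the mat is at (417,277).

```bash
python3 - <<'E'
from h import *
d=cap("top"); im=d["image"]; hsv=cv2.cvtColor(im,cv2.COLOR_BGR2HSV)
def blobs(m,x0,y0,x1,y1,z,name,dd=d):
    mm=np.zeros_like(m); mm[y0:y1,x0:x1]=m[y0:y1,x0:x1]
    cs,_=cv2.findContours(mm,cv2.RETR_EXTERNAL,cv2.CHAIN_APPROX_NONE)
    for c in sorted(cs,key=cv2.contourArea)[::-1][:2]:
        if cv2.contourArea(c)<12: continue
        h=cv2.convexHull(c)
        P=np.array([ray(dd,*p[0],z)[:2] for p in c]); (cc),rad=cv2.minEnclosingCircle(P.astype(np.float32))
        e=cv2.fitEllipse(h) if len(h)>4 else None
        print(name,"px",e, "circ",np.round(cc,4),round(rad*2,4),"ell->",ray(dd,*e[0],z).round(4) if e else "")
H,S,V=cv2.split(hsv)
blobs((V<60).astype(np.uint8),385,245,450,310,.008,"mat")
wood=((S>80)&(V>185)).astype(np.uint8)
blobs(wood,255,245,325,315,.018,"lid"); blobs(wood,325,230,380,285,.012,"small1"); blobs(wood,195,300,250,350,.012,"small2")
white=((S<45)&(V>90)).astype(np.uint8)
blobs(white,140,220,220,290,.104,"can")
dark=((V<90)).astype(np.uint8); blobs(dark,168,240,200,270,.074,"tamper")
A=cv2.resize(im[215:345,125:255],(390,390),interpolation=cv2.INTER_CUBIC);B=cv2.resize(im[215:345,255:385],(390,390),interpolation=cv2.INTER_CUBIC)
cv2.imwrite("pics/crop.png",np.hstack([A,B]))
# table extents
for p in [(87,155),(488,155),(85,380),(492,372)]: print("table",ray(d,*p,0).round(3))
E
```

```text
mat px ((416.87652587890625, 276.951171875), (47.238128662109375, 48.14629364013672), 130.80746459960938) circ [ 0.4657 -0.2649] 0.1064 ell-> [ 0.4659 -0.2649  0.008 ]
lid px ((289.1512145996094, 278.6253662109375), (48.41899871826172, 49.15861892700195), 25.813047409057617) circ [0.4676 0.0161] 0.1079 ell-> [0.4677 0.0163 0.018 ]
small1 px ((351.9173278808594, 255.83401489257812), (32.02303695678711, 32.66816329956055), 32.737815856933594) circ [ 0.5152 -0.1222] 0.0728 ell-> [ 0.5151 -0.1225  0.012 ]
small2 px ((222.43527221679688, 325.89166259765625), (32.16379165649414, 32.672603607177734), 33.05204391479492) circ [0.3678 0.1639] 0.0711 ell-> [0.3677 0.1638 0.012 ]
can px ((177.14744567871094, 252.6668243408203), (49.503055572509766, 57.36676788330078), 100.63511657714844) circ [0.5232 0.2397] 0.1173 ell-> [0.5238 0.2407 0.104 ]
tamper px ((185.1720428466797, 255.00216674804688), (5.305555820465088, 6.248281478881836), 178.52438354492188) circ [0.5206 0.2315] 0.0133 ell-> [0.5205 0.2309 0.074 ]
table [0.754 0.466 0.   ]
table [ 0.737 -0.436  0.   ]
table [0.256 0.467 0.   ]
table [ 0.254 -0.425  0.   ]
```

View pics/crop.png

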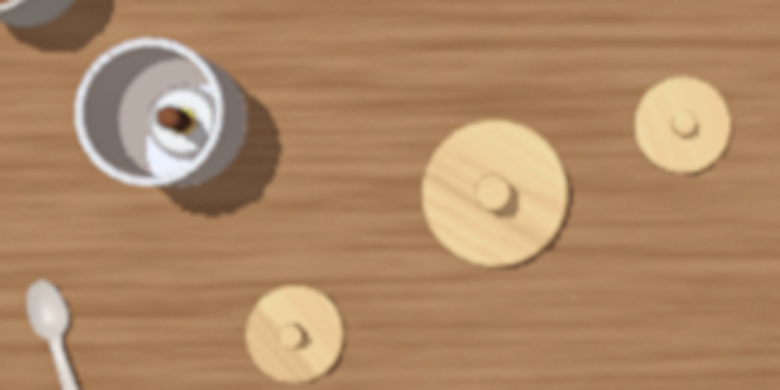

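The enlarged crop confirms that the big disc, at crop (495,193), is clearly the largest, so it is the lid. The canister rim is centred at about crop (150,112), and the tamper top at about crop (170,118).

```bash
python3 - <<'E'
from h import *
d=cap("top");im=d["image"]
print("can",ray(d,125+150/3-.3,215+112.5/3-.3,.104).round(4))
print("tamper top",ray(d,125+170/3-.3,215+118/3-.3,.073).round(4))
e=cap("side");m=e["image"];hsv=cv2.cvtColor(m,cv2.COLOR_BGR2HSV)
cv2.imwrite("pics/c2.png",np.hstack([cv2.resize(m[320:420,250:340],(450,500),interpolation=cv2.INTER_CUBIC)]))
b=im[240:270,168:200]; print(b[:,:,2].astype(int)-b[:,:,0].astype(int).clip(0) if 0 else "")
m1=((b.max(2)<130)&(b[:,:,2].astype(int)-b[:,:,0]>15)).astype(np.uint8)
ys,xs=np.where(m1); print("tamp brown", xs.min()+168,xs.max()+168,ys.min()+240,ys.max()+240)
s=m[345:385,280:315]; m2=((s.max(2)<110)&(s[:,:,2].astype(int)-s[:,:,0]>10)).astype(np.uint8)
ys,xs=np.where(m2); print("side brown", xs.min()+280,xs.max()+280,ys.min()+345,ys.max()+345)
for p in [(.521,.234,.076),(.521,.234,.03)]: print(proj(e,p),proj(d,p))
# canister rim predicted in side
for p in [(.5235,.245,.104)]: print("rim c",proj(e,p))
w=((hsv[:,:,1]<40)&(hsv[:,:,2]>100)).astype(np.uint8)
E
```

```text
can [0.5249 0.2457 0.104 ]
tamper top [0.5228 0.239  0.073 ]

tamp brown 168 199 241 269
side brown 290 307 355 375
[297.55106039 354.6861165 ] [183.45891385 254.75384866]
[298.70294035 371.87271002] [188.17106856 255.95756296]
rim c [294.21804137 349.17983896]
```

View pics/c2.png

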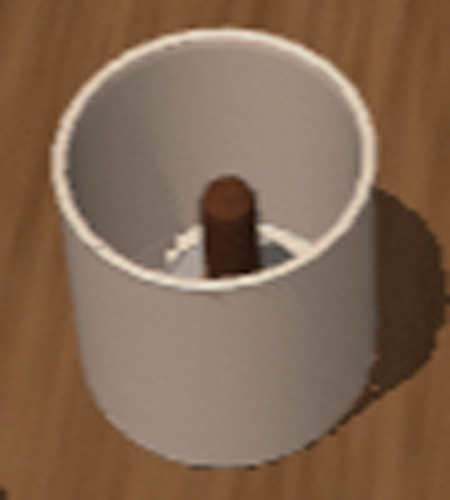

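{"api": "send_rows", "payload": {"steps": [{"dp":[60,42,0],"roll":0.18,"jaw":50},{"dp":[110,77,0],"roll":0.36,"jaw":0},{"dp":[160,112,0],"roll":0.54,"jaw":0},{"dp":[210,147,0],"roll":0.72,"jaw":0},{"dp":[260,182,0],"roll":0.9,"jaw":0}], "newtons": 20}}

```text
time_s: 0.88
tcp_pos: [0.379, 0.4087, 0.2408]
eef_rot: [-180.0, 0.0, -67.2]
contact_force: [0.6, 1.2, -0.2]
gripper_width: 0.0433
gripper_force: 0.0
```

```bash
python3 - <<'E'
from h import *
s=r.get_state(); print(s["time_s"],s["tcp_pos"],s["eef_rot"],s["joints"],s["gripper_width"])
e=cap("side")
print("tamp",ray(e,295.8,358.7,.073),ray(e,293,351.3,.104))
E
```

```text
0.875 [0.37904123 0.40869409 0.24082629] [-1.79973755e+02  1.98344018e-02 -6.72265704e+01] [ 6.72851742e+01  9.47952128e+00 -1.43540208e+01  4.65334404e-03
 -6.61338372e+01 -4.45136307e+01] 0.04326286002474591
tamp [0.52313012 0.23976943 0.073     ] [0.52479302 0.24916793 0.104     ]
```

{"api": "send_rows", "payload": {"steps": [{"dp":[50,-16,0],"roll":0.1,"jaw":0},{"dp":[100,-31,0],"roll":0.2,"jaw":0},{"dp":[150,-47,0],"roll":0.3,"jaw":0},{"dp":[200,-63,0],"roll":0.4,"jaw":0},{"dp":[212,-66,0],"roll":0.4,"jaw":0}]}}

```text
time_s: 1.55
tcp_pos: [0.5233, 0.239, 0.2403]
eef_rot: [180.0, -0.0, -90.0]
contact_force: [0.2, 0.1, -0.6]
gripper_width: 0.0005
gripper_force: 0.0
```

```bash
python3 - <<'E'
from h import *
d=cap("top");e=cap("side")
s=r.get_state(); print(s["time_s"],s["tcp_pos"],s["eef_rot"],s["joints"],s["gripper_width"])
cv2.imwrite("pics/a.png",np.hstack([cv2.resize(d["image"][190:310,100:250],(400,320)),cv2.resize(e["image"][180:480,150:500],(400,343))[:320]]))
E
```

```text
1.65 [0.52245199 0.24013903 0.24030103] [ 1.79977515e+02 -1.66587927e-02 -8.99035855e+01] [ 4.41682455e+01  1.12122855e+01 -1.22477240e+01 -4.00076453e-03
 -6.65677325e+01 -4.40702424e+01] 0.0003236037050479743
```

View pics/a.png

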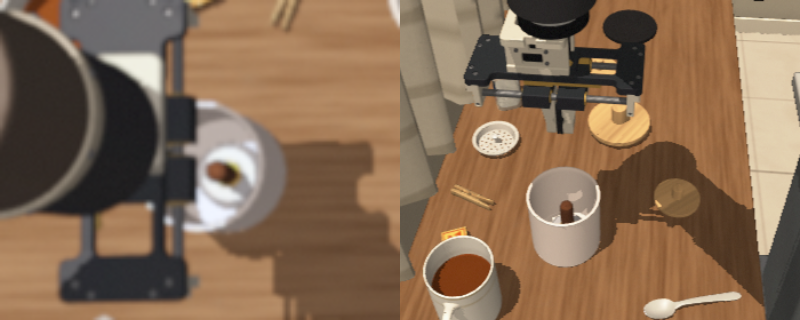

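The gripper is centred over the canister, with the handle inside. I'll go in closed.

{"api": "send_rows", "payload": {"steps": [{"dp":[0,0,40],"roll":0,"jaw":0},{"dp":[0,0,80],"roll":0,"jaw":0},{"dp":[0,0,110],"roll":0,"jaw":0},{"dp":[0,0,130],"roll":0,"jaw":0},{"dp":[0,0,139],"roll":0,"jaw":0}]}}

```text
time_s: 2.28
tcp_pos: [0.5209, 0.2419, 0.1005]
eef_rot: [179.9, -0.1, -89.7]
contact_force: [-0.2, -0.1, 0.2]
gripper_width: 0.0005
gripper_force: 0.0
```

{"api": "send_rows", "payload": {"steps": [{"dp":[0,0,0],"roll":0,"jaw":33},{"dp":[0,0,0],"roll":0,"jaw":33},{"dp":[0,0,0],"roll":0,"jaw":33},{"dp":[0,0,0],"roll":0,"jaw":33}]}}

```text
time_s: 2.78
tcp_pos: [0.5222, 0.2414, 0.1021]
eef_rot: [-180.0, 0.0, -89.8]
contact_force: [-0.6, -0.4, 0.8]
gripper_width: 0.0283
gripper_force: 0.0
```

{"api": "send_rows", "payload": {"steps": [{"dp":[0,0,10],"roll":0,"jaw":33},{"dp":[0,0,20],"roll":0,"jaw":33},{"dp":[0,0,30],"roll":0,"jaw":33},{"dp":[0,0,38],"roll":0,"jaw":33},{"dp":[0,0,42],"roll":0,"jaw":33}]}}

```text
time_s: 3.4
tcp_pos: [0.5217, 0.241, 0.0587]
eef_rot: [180.0, -0.0, -89.8]
contact_force: [-0.2, 0.9, 0.8]
gripper_width: 0.0289
gripper_force: 0.0
```

{"api": "send_rows", "payload": {"steps": [{"dp":[0,0,0],"roll":0,"jaw":0},{"dp":[0,0,0],"roll":0,"jaw":0},{"dp":[0,0,0],"roll":0,"jaw":0},{"dp":[0,0,0],"roll":0,"jaw":0}], "newtons": 25}}

```text
time_s: 3.9
tcp_pos: [0.5218, 0.2412, 0.0596]
eef_rot: [180.0, 0.0, -89.8]
contact_force: [-0.6, 0.3, -0.8]
gripper_width: 0.0184
gripper_force: 25.0
```

{"api": "send_rows", "payload": {"steps": [{"dp":[0,0,-5],"roll":0,"jaw":0},{"dp":[0,0,-15],"roll":0,"jaw":0},{"dp":[0,0,-30],"roll":0,"jaw":0},{"dp":[0,0,-30],"roll":0,"jaw":0}]}}

```text
time_s: 4.4
tcp_pos: [0.5229, 0.242, 0.0916]
eef_rot: [-179.8, 0.1, -89.8]
contact_force: [0.7, 0.3, -2.9]
gripper_width: 0.0183
gripper_force: 25.0
```

```bash
python3 - <<'E'
from h import *
e=cap("side")
s=r.get_state(); print(s["time_s"],s["tcp_pos"],s["eef_rot"],s["contact_force"],s["gripper_width"],s["gripper_force"])
c=proj(e,(.525,.2465,.104)).astype(int); cv2.imwrite("pics/b.png",cv2.resize(e["image"][c[1]-130:c[1]+110,c[0]-120:c[0]+120],(600,600)))
E
```

```text
4.45 [0.52237909 0.24165337 0.09067125] [-1.79911249e+02  8.69875981e-02 -8.98255879e+01] [-0.53691501  0.18097758 -3.2006236 ] 0.018342972453513722 24.965187918514857
```

View pics/b.png

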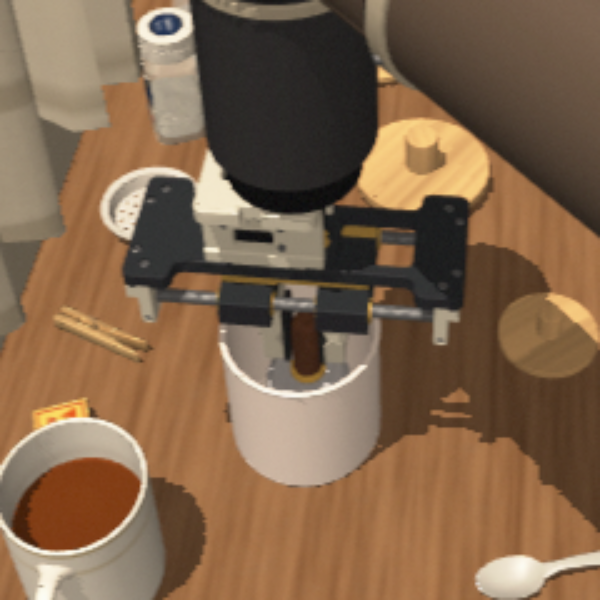

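The tamper is lifted, with the brass collar visible between the fingers. I'll raise it and carry it to the mat.

{"api": "send_rows", "payload": {"steps": [{"dp":[0,0,-25],"roll":0,"jaw":0},{"dp":[0,0,-50],"roll":0,"jaw":0},{"dp":[0,0,-80],"roll":0,"jaw":0},{"dp":[0,0,-110],"roll":0,"jaw":0},{"dp":[0,0,-125],"roll":0,"jaw":0}], "newtons": 35}}

```text
time_s: 5.08
tcp_pos: [0.5222, 0.2415, 0.2159]
eef_rot: [-179.9, 0.1, -89.8]
contact_force: [-0.3, 0.5, -2.4]
gripper_width: 0.0177
gripper_force: 35.0
```

{"api": "send_rows", "payload": {"steps": [{"dp":[25,3,0],"roll":0,"jaw":0},{"dp":[65,7,0],"roll":0,"jaw":0},{"dp":[105,12,0],"roll":0,"jaw":0},{"dp":[145,16,0],"roll":0,"jaw":0},{"dp":[185,21,0],"roll":0,"jaw":0}]}}

```text
time_s: 5.7
tcp_pos: [0.5001, 0.054, 0.2133]
eef_rot: [179.9, -0.0, -89.8]
contact_force: [0.3, 0.4, -1.6]
gripper_width: 0.0176
gripper_force: 35.0
```

{"api": "send_rows", "payload": {"steps": [{"dp":[40,5,0],"roll":0,"jaw":0},{"dp":[80,9,0],"roll":0,"jaw":0},{"dp":[120,14,0],"roll":0,"jaw":0},{"dp":[160,18,0],"roll":0,"jaw":0},{"dp":[200,22,0],"roll":0,"jaw":0}]}}

```text
time_s: 6.32
tcp_pos: [0.4785, -0.1456, 0.2134]
eef_rot: [179.9, 0.0, -89.9]
contact_force: [0.5, -0.1, -3.1]
gripper_width: 0.0183
gripper_force: 35.0
```

{"api": "send_rows", "payload": {"steps": [{"dp":[35,4,0],"roll":0,"jaw":0},{"dp":[65,8,0],"roll":0,"jaw":0},{"dp":[95,11,0],"roll":0,"jaw":0},{"dp":[115,13,0],"roll":0,"jaw":0},{"dp":[121,14,0],"roll":0,"jaw":0}]}}

```text
time_s: 6.95
tcp_pos: [0.4649, -0.266, 0.2132]
eef_rot: [179.9, 0.0, -89.9]
contact_force: [0.4, 0.4, -2.5]
gripper_width: 0.0179
gripper_force: 35.0
```

```bash
python3 - <<'E'
from h import *
e=cap("side");d=cap("top")
s=r.get_state(); print(s["time_s"],s["tcp_pos"],s["eef_rot"],s["contact_force"],s["gripper_width"],s["gripper_force"])
p=s["tcp_pos"]
c=proj(e,p).astype(int); 
a=cv2.resize(e["image"][c[1]-60:c[1]+90,c[0]-75:c[0]+75],(400,400),interpolation=cv2.INTER_CUBIC)
# current can & mat check
c=proj(d,(.525,.2465,.104)).astype(int); b=cv2.resize(d["image"][c[1]-60:c[1]+60,c[0]-60:c[0]+60],(400,400),interpolation=cv2.INTER_CUBIC)
cv2.imwrite("pics/c.png",np.hstack([a,b]))
E
```

```text
7.05 [ 0.46542759 -0.26531016  0.21361888] [ 1.79907581e+02  3.29396820e-02 -8.99068245e+01] [-0.4737442  -0.61082348 -2.69409143] 0.0177222242016737 34.96353194990661
```

View pics/c.png

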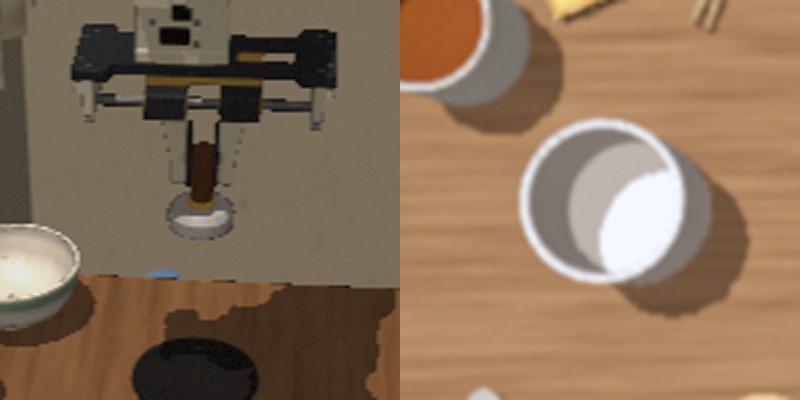

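The tamper hangs upright above the mat, and the canister is empty and unmoved. I'll lower it.

{"api": "send_rows", "payload": {"steps": [{"dp":[0,0,35],"roll":0,"jaw":0},{"dp":[0,0,75],"roll":0,"jaw":0},{"dp":[0,0,110],"roll":0,"jaw":0},{"dp":[0,0,135],"roll":0,"jaw":0},{"dp":[0,0,145],"roll":0,"jaw":0}]}}

```text
time_s: 7.68
tcp_pos: [0.4655, -0.2641, 0.0681]
eef_rot: [179.8, 0.0, -89.8]
contact_force: [-0.1, 0.2, -2.3]
gripper_width: 0.018
gripper_force: 35.0
```

{"api": "send_rows", "payload": {"steps": [{"dp":[0,0,2],"roll":0,"jaw":0},{"dp":[0,0,3.5],"roll":0,"jaw":0},{"dp":[0,0,5],"roll":0,"jaw":0},{"dp":[0,0,5],"roll":0,"jaw":0}]}}

```text
time_s: 8.18
tcp_pos: [0.4667, -0.265, 0.065]
eef_rot: [-179.9, -0.0, -89.8]
contact_force: [-0.5, -0.7, -2.3]
gripper_width: 0.0182
gripper_force: 35.0
```

{"api": "send_rows", "payload": {"steps": [{"dp":[0,0,0.7],"roll":0,"jaw":0},{"dp":[0,0,1.4],"roll":0,"jaw":0},{"dp":[0,0,1.4],"roll":0,"jaw":0}]}}

```text
time_s: 8.55
tcp_pos: [0.4664, -0.265, 0.0631]
eef_rot: [180.0, 0.0, -89.8]
contact_force: [0.3, 0.9, -1.8]
gripper_width: 0.0181
gripper_force: 35.0
```

{"api": "send_rows", "payload": {"steps": [{"dp":[0,0,0.5],"roll":0,"jaw":0},{"dp":[0,0,1],"roll":0,"jaw":0},{"dp":[0,0,1],"roll":0,"jaw":0}]}}

```text
time_s: 8.93
tcp_pos: [0.4664, -0.265, 0.0621]
eef_rot: [180.0, 0.0, -89.8]
contact_force: [0.3, -0.4, -2.0]
gripper_width: 0.0181
gripper_force: 35.0
```

{"api": "send_rows", "payload": {"steps": [{"dp":[0,0,0.4],"roll":0,"jaw":0},{"dp":[0,0,0.8],"roll":0,"jaw":0},{"dp":[0,0,0.8],"roll":0,"jaw":0}]}}

```text
time_s: 9.3
tcp_pos: [0.4666, -0.265, 0.0615]
eef_rot: [-180.0, -0.0, -89.8]
contact_force: [-0.4, -0.1, -0.3]
gripper_width: 0.0181
gripper_force: 35.0
```

{"api": "send_rows", "payload": {"steps": [{"dp":[0,0,0.4],"roll":0,"jaw":0},{"dp":[0,0,0.8],"roll":0,"jaw":0},{"dp":[0,0,0.8],"roll":0,"jaw":0}]}}

```text
time_s: 9.68
tcp_pos: [0.4669, -0.2652, 0.0614]
eef_rot: [-180.0, -0.0, -89.8]
contact_force: [-1.5, -0.1, 7.6]
gripper_width: 0.0179
gripper_force: 35.0
```

{"api": "send_rows", "payload": {"steps": [{"dp":[0,0,-0.8],"roll":0,"jaw":8},{"dp":[0,0,-0.8],"roll":0,"jaw":30},{"dp":[0,0,-0.8],"roll":0,"jaw":50},{"dp":[0,0,-0.8],"roll":0,"jaw":50}]}}

```text
time_s: 10.18
tcp_pos: [0.4664, -0.2649, 0.0612]
eef_rot: [180.0, 0.0, -89.8]
contact_force: [0.7, -0.6, -0.1]
gripper_width: 0.0404
gripper_force: 0.0
```

{"api": "send_rows", "payload": {"steps": [{"dp":[0,0,-10],"roll":0,"jaw":50},{"dp":[0,0,-30],"roll":0,"jaw":50},{"dp":[0,0,-60],"roll":0,"jaw":50},{"dp":[0,0,-100],"roll":0,"jaw":50},{"dp":[40,0,-100],"roll":0,"jaw":50}]}}

```text
time_s: 10.8
tcp_pos: [0.469, -0.3048, 0.1661]
eef_rot: [-179.6, -0.1, -89.6]
contact_force: [0.9, -0.8, -0.8]
gripper_width: 0.0438
gripper_force: 0.0
```

```bash
python3 - <<'E'
from h import *
s=r.get_state(); print(s["time_s"],s["tcp_pos"])
e=cap("side");c=proj(e,(.4665,-.265,.04)).astype(int)
a=cv2.resize(e["image"][c[1]-50:c[1]+50,c[0]-50:c[0]+50],(400,400),interpolation=cv2.INTER_CUBIC)
d=cap("top");c=proj(d,(.468,.016,.03)).astype(int)
b=cv2.resize(d["image"][c[1]-40:c[1]+40,c[0]-40:c[0]+40],(400,400),interpolation=cv2.INTER_CUBIC)
cv2.imwrite("pics/d.png",np.hstack([a,b])); print("crop org",c-40,"knob top predicted",(proj(d,(.4677,.0163,.05))-c+40)*5,(proj(d,(.4677,.0163,.018))-c+40)*5)
E
```

```text
10.8 [ 0.46899241 -0.30481495  0.16613413]
crop org [249 238] knob top predicted [197.37110372 201.80008059] [200.8531385  203.08159757]
```

View pics/d.png

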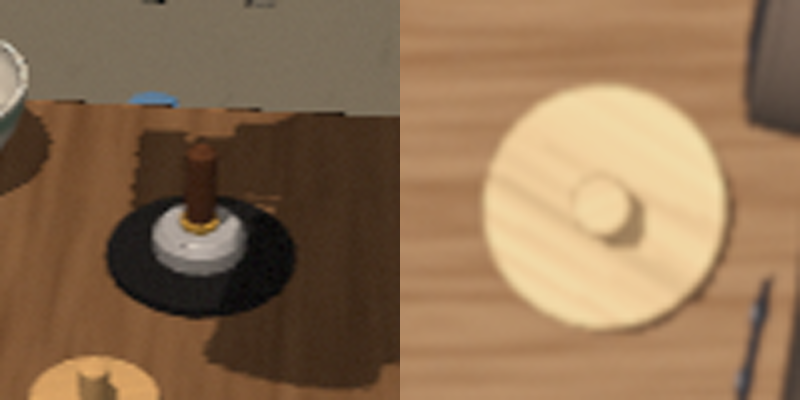

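The tamper stands upright, centred on the mat. The lid disc is centred at crop (605,205), about 1 mm from the earlier estimate. Next is the lid.

{"api": "send_rows", "payload": {"steps": [{"dp":[-35,0,0],"roll":0,"jaw":50},{"dp":[-80,0,0],"roll":0,"jaw":50},{"dp":[-130,0,0],"roll":0,"jaw":50},{"dp":[-180,0,0],"roll":0,"jaw":50},{"dp":[-230,0,0],"roll":0,"jaw":50}]}}

```text
time_s: 11.52
tcp_pos: [0.4656, -0.0733, 0.1619]
eef_rot: [-180.0, 0.0, -89.8]
contact_force: [0.9, 0.5, 0.3]
gripper_width: 0.0436
gripper_force: 0.0
```

{"api": "send_rows", "payload": {"steps": [{"dp":[-40,0,0],"roll":0,"jaw":50},{"dp":[-70,0,0],"roll":0,"jaw":50},{"dp":[-90,0,0],"roll":0,"jaw":50},{"dp":[-90,0,0],"roll":0,"jaw":50},{"dp":[-90,0,0],"roll":0,"jaw":50}]}}

```text
time_s: 12.15
tcp_pos: [0.4654, 0.0149, 0.1615]
eef_rot: [180.0, -0.0, -89.8]
contact_force: [-0.2, -0.5, 0.3]
gripper_width: 0.0442
gripper_force: 0.0
```

{"api": "send_rows", "payload": {"steps": [{"dp":[0,-1.5,35],"roll":0,"jaw":50},{"dp":[0,-1.5,70],"roll":0,"jaw":50},{"dp":[0,-1.5,95],"roll":0,"jaw":50},{"dp":[0,-1.5,112],"roll":0,"jaw":50},{"dp":[0,-1.5,122],"roll":0,"jaw":50}]}}

```text
time_s: 12.78
tcp_pos: [0.4667, 0.0141, 0.0386]
eef_rot: [179.9, -0.0, -89.9]
contact_force: [0.7, 0.0, -0.3]
gripper_width: 0.0437
gripper_force: 0.0
```

{"api": "send_rows", "payload": {"steps": [{"dp":[0,0,0],"roll":0,"jaw":35},{"dp":[0,0,0],"roll":0,"jaw":20},{"dp":[0,0,0],"roll":0,"jaw":0},{"dp":[0,0,0],"roll":0,"jaw":0},{"dp":[0,0,0],"roll":0,"jaw":0}], "newtons": 30}}

```text
time_s: 13.4
tcp_pos: [0.4675, 0.0152, 0.04]
eef_rot: [-179.9, 0.0, -89.8]
contact_force: [-1.4, -0.9, 5.9]
gripper_width: 0.0252
gripper_force: 30.0
```

{"api": "send_rows", "payload": {"steps": [{"dp":[0,0,-10],"roll":0,"jaw":0},{"dp":[0,0,-35],"roll":0,"jaw":0},{"dp":[0,0,-75],"roll":0,"jaw":0},{"dp":[0,0,-115],"roll":0,"jaw":0},{"dp":[0,0,-150],"roll":0,"jaw":0}]}}

```text
time_s: 14.02
tcp_pos: [0.4668, 0.0151, 0.1914]
eef_rot: [-180.0, 0.0, -89.8]
contact_force: [0.7, 0.6, -1.0]
gripper_width: 0.0252
gripper_force: 30.0
```

```bash
python3 - <<'E'
from h import *
d=cap("top"); c0=proj(d,(.525,.2465,.104)); c=c0.astype(int)
px=c-60+np.array([203,201])/(400/120)-.35
print("can top",ray(d,*px,.104).round(4)); g=cv2.cvtColor(d["image"],cv2.COLOR_BGR2GRAY)
x,y=c; P=cv2.resize(d["image"][y-40:y+40,x-40:x+40],(400,400),interpolation=cv2.INTER_CUBIC)
ci=cv2.HoughCircles(cv2.cvtColor(P,cv2.COLOR_BGR2GRAY),cv2.HOUGH_GRADIENT,1,50,param1=100,param2=20,minRadius=105,maxRadius=140)
if ci is not None:
    for q in ci[0][:3]: print(q, ray(d,x-40+(q[0]+.5)/5-.5,y-40+(q[1]+.5)/5-.5,.104).round(4))
e=cap("side"); 
im=d["image"]; hsv=cv2.cvtColor(im,cv2.COLOR_BGR2HSV)
m=((hsv[:,:,1]>70)&(hsv[:,:,2]>170)).astype(np.uint8)
l=proj(d,(.467,.015,.17)); print(l)
for nm,f in(("top",d),("side",e)):
    h=cv2.cvtColor(f["image"],cv2.COLOR_BGR2HSV); l=proj(f,(.467,.015,.165)).astype(int)
    m=((h[:,:,1]>70)&(h[:,:,2]>165)).astype(np.uint8); mm=np.zeros_like(m); mm[l[1]-45:l[1]+45,l[0]-50:l[0]+50]=m[l[1]-45:l[1]+45,l[0]-50:l[0]+50]
    k=max(cv2.findContours(mm,0,1)[0],key=cv2.contourArea); print(nm,l,cv2.fitEllipse(cv2.convexHull(k)),ray(f,*cv2.fitEllipse(cv2.convexHull(k))[0],.17).round(4))
cv2.imwrite("pics/e.png",np.hstack([P,cv2.resize(e["image"][l[1]-60:l[1]+60,l[0]-60:l[0]+60],(400,400))]))
E
```

```text
can top [0.5254 0.246  0.104 ]
[201.5 201.5 122.4] [0.5255 0.2473 0.104 ]
[286.19947389 277.62203455]
top [286 277] ((319.582763671875, 238.2549285888672), (17.28601837158203, 41.59904098510742), 86.24826049804688) [ 0.5421 -0.0511  0.17  ]
side [342 225] ((339.0438232421875, 232.2844696044922), (18.572521209716797, 55.05861282348633), 95.27021789550781) [0.4714 0.0394 0.17  ]
```

View pics/e.png

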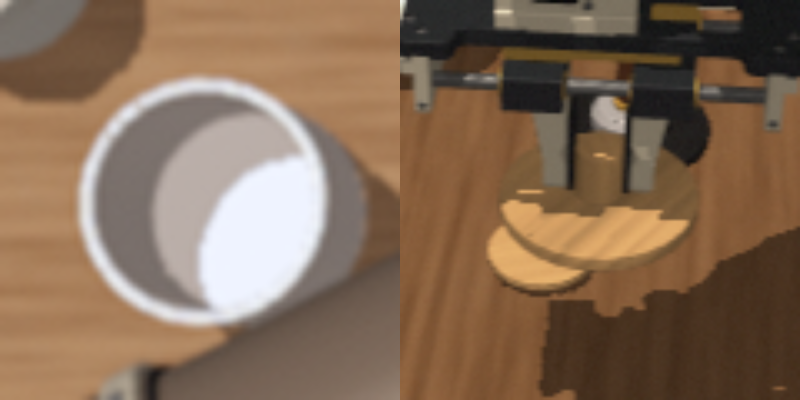

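The lid is held level with its knob centred between the fingers, disc at about crop (598,194). The canister rim centre is at (.5255,.2465).

{"api": "send_rows", "payload": {"steps": [{"dp":[-25,-6,0],"roll":0,"jaw":0},{"dp":[-65,-16,0],"roll":0,"jaw":0},{"dp":[-105,-27,0],"roll":0,"jaw":0},{"dp":[-145,-37,0],"roll":0,"jaw":0},{"dp":[-180,-46,0],"roll":0,"jaw":0}]}}

```text
time_s: 14.75
tcp_pos: [0.5122, 0.1965, 0.1889]
eef_rot: [179.9, -0.0, -89.8]
contact_force: [1.0, -0.8, -1.3]
gripper_width: 0.0254
gripper_force: 30.0
```

{"api": "send_rows", "payload": {"steps": [{"dp":[-30,-8,0],"roll":0,"jaw":0},{"dp":[-46,-12,0],"roll":0,"jaw":0},{"dp":[-51.5,-13,0],"roll":0,"jaw":0},{"dp":[-51.5,-13,0],"roll":0,"jaw":0},{"dp":[-51.5,-13,0],"roll":0,"jaw":0}]}}

```text
time_s: 15.38
tcp_pos: [0.5252, 0.2459, 0.1895]
eef_rot: [180.0, -0.0, -89.9]
contact_force: [-0.4, -1.2, -1.5]
gripper_width: 0.0253
gripper_force: 30.0
```

{"api": "send_rows", "payload": {"steps": [{"dp":[0,0,15],"roll":0,"jaw":0},{"dp":[0,0,28],"roll":0,"jaw":0},{"dp":[0,0,35],"roll":0,"jaw":0},{"dp":[0,0,35],"roll":0,"jaw":0}]}}

```text
time_s: 15.88
tcp_pos: [0.5251, 0.2464, 0.1534]
eef_rot: [179.9, -0.1, -89.8]
contact_force: [0.3, 0.0, -0.7]
gripper_width: 0.0251
gripper_force: 30.0
```

```bash
python3 - <<'E'
from h import *
e=cap("side"); s=r.get_state(); p=s["tcp_pos"]; print(p,s["contact_force"])
l=proj(e,(.5255,.2465,.104)); i=l.astype(int); x,y=i
cv2.imwrite("pics/f.png",cv2.resize(e["image"][y-60:y+60,x-60:x+60],(600,600),interpolation=cv2.INTER_CUBIC))
print((l-i+60)*5,(proj(e,(p[0],p[1],p[2]-.0395+.008))-i+60)*5)
E
```

```text
[0.52541216 0.24662757 0.15402209] [-0.43460256  1.02298055 -0.55217848]
[303.9559912  304.31570306] [301.3059609  266.73114074]
```

View pics/f.png

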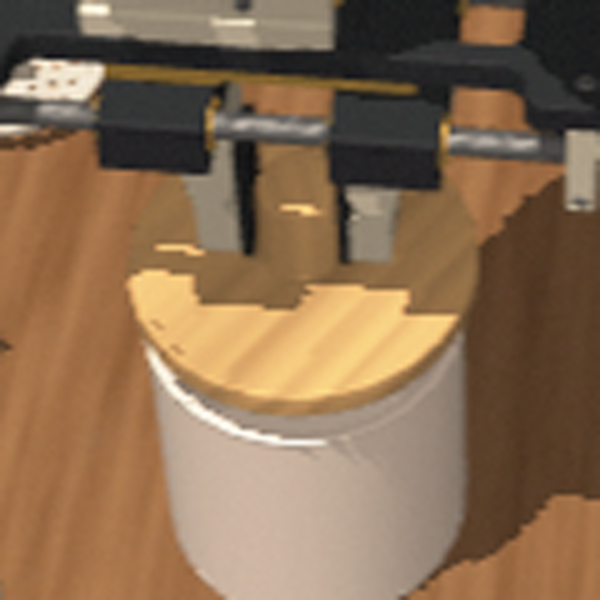

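The lid is centred over the canister: lid columns 128–480 against rim columns of about 146–467. I'll lower it gently.

{"api": "send_rows", "payload": {"steps": [{"dp":[0,0,4],"roll":0,"jaw":0},{"dp":[0,0,8],"roll":0,"jaw":0},{"dp":[0,0,11],"roll":0,"jaw":0},{"dp":[0,0,13],"roll":0,"jaw":0},{"dp":[0,0,13],"roll":0,"jaw":0}]}}

```text
time_s: 16.55
tcp_pos: [0.5254, 0.2467, 0.1412]
eef_rot: [180.0, -0.0, -89.8]
contact_force: [0.0, 0.5, -1.4]
gripper_width: 0.0256
gripper_force: 30.0
```

{"api": "send_rows", "payload": {"steps": [{"dp":[0,0,1],"roll":0,"jaw":0},{"dp":[0,0,2],"roll":0,"jaw":0},{"dp":[0,0,3],"roll":0,"jaw":0},{"dp":[0,0,3],"roll":0,"jaw":0}]}}

```text
time_s: 17.05
tcp_pos: [0.5254, 0.2467, 0.1383]
eef_rot: [180.0, -0.0, -89.8]
contact_force: [-1.0, 0.7, -1.4]
gripper_width: 0.0252
gripper_force: 30.0
```

{"api": "send_rows", "payload": {"steps": [{"dp":[0,0,0.7],"roll":0,"jaw":0},{"dp":[0,0,1.5],"roll":0,"jaw":0},{"dp":[0,0,1.5],"roll":0,"jaw":0}]}}

```text
time_s: 17.42
tcp_pos: [0.5254, 0.2467, 0.1368]
eef_rot: [180.0, -0.0, -89.8]
contact_force: [-0.1, -0.7, -1.4]
gripper_width: 0.0255
gripper_force: 30.0
```

{"api": "send_rows", "payload": {"steps": [{"dp":[0,0,0.5],"roll":0,"jaw":0},{"dp":[0,0,1],"roll":0,"jaw":0},{"dp":[0,0,1],"roll":0,"jaw":0}]}}

```text
time_s: 17.8
tcp_pos: [0.5254, 0.2467, 0.1361]
eef_rot: [-180.0, 0.0, -89.8]
contact_force: [-1.1, -0.1, 1.5]
gripper_width: 0.0252
gripper_force: 30.0
```

{"api": "send_rows", "payload": {"steps": [{"dp":[0,0,0.4],"roll":0,"jaw":0},{"dp":[0,0,0.4],"roll":0,"jaw":0},{"dp":[0,0,0.4],"roll":0,"jaw":0}]}}

```text
time_s: 18.18
tcp_pos: [0.5255, 0.2468, 0.1361]
eef_rot: [-180.0, 0.0, -89.8]
contact_force: [-3.2, -1.6, 5.8]
gripper_width: 0.0254
gripper_force: 30.0
```

{"api": "send_rows", "payload": {"steps": [{"dp":[0,0,-0.4],"roll":0,"jaw":27},{"dp":[0,0,-0.4],"roll":0,"jaw":32},{"dp":[0,0,-0.4],"roll":0,"jaw":50},{"dp":[0,0,-0.4],"roll":0,"jaw":50},{"dp":[0,0,-0.4],"roll":0,"jaw":50}]}}

```text
time_s: 18.8
tcp_pos: [0.5254, 0.2467, 0.1358]
eef_rot: [180.0, -0.0, -89.8]
contact_force: [0.2, -0.1, -0.6]
gripper_width: 0.043
gripper_force: 0.0
```

{"api": "send_rows", "payload": {"steps": [{"dp":[0,0,-8],"roll":0,"jaw":50},{"dp":[0,0,-25],"roll":0,"jaw":50},{"dp":[0,0,-60],"roll":0,"jaw":50},{"dp":[0,0,-100],"roll":0,"jaw":50},{"dp":[40,0,-130],"roll":0,"jaw":50}]}}

```text
time_s: 19.42
tcp_pos: [0.5262, 0.208, 0.269]
eef_rot: [-179.8, 0.1, -89.7]
contact_force: [0.5, -0.6, -0.8]
gripper_width: 0.0437
gripper_force: 0.0
```

{"api": "send_rows", "payload": {"steps": [{"dp":[50,15,0],"roll":0,"jaw":50},{"dp":[100,30,0],"roll":0,"jaw":50},{"dp":[150,45,0],"roll":0,"jaw":50},{"dp":[180,50,0],"roll":0,"jaw":50},{"dp":[180,50,0],"roll":0,"jaw":50}]}}

```text
time_s: 20.05
tcp_pos: [0.4758, 0.0249, 0.2677]
eef_rot: [-179.9, 0.1, -90.0]
contact_force: [0.4, 1.7, -0.5]
gripper_width: 0.0437
gripper_force: 0.0
```

```bash
python3 - <<'E'
from h import *
s=r.get_state(); print(s["time_s"],s["tcp_pos"],s["contact_force"])
H,h=.114,.053
for n in("top","side"):
    f=cap(n); cv2.imwrite(f"pics/end_{n}.png",f["image"]); hs=cv2.cvtColor(f["image"],cv2.COLOR_BGR2HSV)
    x,y=proj(f,(.5255,.2465,H)).astype(int); m=((hs[:,:,1]>70)&(hs[:,:,2]>165)).astype(np.uint8)
    w=60 if n=="top" else 45; mm=np.zeros_like(m); mm[y-w:y+w,x-w:x+w]=m[y-w:y+w,x-w:x+w]
    k=max(cv2.findContours(mm,0,1)[0],key=cv2.contourArea); E=cv2.fitEllipse(cv2.convexHull(k))
    ring=np.array([proj(f,(.5255+h*np.cos(a),.2465+h*np.sin(a),H)) for a in np.linspace(0,6.28,40)],np.float32)
    print(n,"seen",E,"bbox",cv2.boundingRect(k),"expected home",cv2.fitEllipse(ring),cv2.boundingRect(ring))
E
```

```text
20.05 [0.47577263 0.02492981 0.26766529] [ 0.37464936  1.71547904 -0.49154918]
top seen ((156.9031219482422, 231.7053680419922), (75.45260620117188, 187.85902404785156), 59.56382751464844) bbox (113, 191, 120, 101) expected home ((173.11766052246094, 251.68402099609375), (51.72599792480469, 52.65848159790039), 50.66762161254883) (146, 225, 54, 53)
side seen ((292.2202453613281, 347.9185791015625), (55.32139205932617, 69.13054656982422), 83.58476257324219) bbox (258, 321, 69, 55) expected home ((292.45574951171875, 347.1392822265625), (55.798606872558594, 69.81220245361328), 84.01383209228516) (257, 319, 71, 57)
```

The side view has the lid ellipse at (292.2,347.9), within a pixel of its computed home position (292.5,347.1). I'll hand in.

```bash
python3 -c "
from plant import r
print(r.close_job())"
```

```text
the job is handed in; nothing more can be done
None
```

I handed the job in with the tamper standing upright, centred on the mat, and the lid fully home on the canister. It took about 20 s; the last camera check put the lid within a pixel of its home position, and the gripper was clear of everything.

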